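Load the slide carrier under the viewing bridge

TASK

Load the microscope slide carrier into the slide viewer: push it along the table with the fingertips, flat all the way, between the rails and under the low lens bridge until it is home against the end stop. Then push the keeper's finger post round until the keeper is fully shut behind the carrier. Only push: nothing is lifted or carried, and the small things standing around stay where they are.

Things in the scene. Friction and masses are not known exactly. Their poses are not given: they have to be found in the camera images.
- carrier: White plastic carrier with four microscope slides fixed in it: loose flat block, 128 mm long (its x), 86 mm wide (its y), 12 mm high, 0.11 to 0.23 kg, upright edges. Origin: centre of its underside; z up. It lies flat on the table before the mouth, up to 30 mm aside of the lane and up to 0.25 rad askew, +x end towards the mouth.
- viewer: Slide viewer, fixed to the table, open below: the carrier slides on the table itself. Origin: on the table, where the centre of the carrier's underside is when home; +x is the way in, y across, z up. Two grey rails 15 mm high, straight inner faces at y = +-45 mm from x = -25 to +80 mm. End stop, 12 mm high, face at x = +64.5 mm. Home: carrier's front edge on the stop, its axes along the viewer's.
- viewer_mouth (a point): Middle of the mouth on the table, 62 mm before the viewer's origin, axes as the viewer's. Here the rails, 15 mm high, end, flared from 90 mm apart (37 mm farther in) to 124 mm apart at the mouth (outsides 148 mm). The rear edge of a carrier that is home lies 2 mm behind this point, so it is pushed home from outside the rails. Pushed in askew or off-centre it can wedge.
- viewer_bridge (a point): Middle of the underside of the low aluminium bridge, above the viewer's origin, 15 mm over the table (3 mm over the carrier). The bridge spans the rails and is 70 mm long in x; top at 24 mm, with a black lens ring 68 mm across standing to 46 mm. The last 30 mm of a carrier that is home stay in front of it.
- keeper_pivot (a point): Upright pivot of the keeper, on the table, at x = -73, y = -70 mm of the viewer, beside the mouth; bracket and boss 20 mm wide, screw head to 26 mm height.
- keeper (a joint): Steel swing keeper on the pivot, rad: 0 = shut (arm along the viewer's +y, across the lane behind the carrier, at a hard stop), growing as it opens; at q the arm points along (-sin q, cos q) in the viewer's x, y. Starts at 1.8 to 2.3, goes to 2.4. Friction of about 0.6 N at the post holds it where it is left; no spring.
- keeper_pin (a point): The keeper's finger post: an upright steel pin 12 mm thick at the end of the arm, 52 mm from the pivot, reaching from 2 to 42 mm above the table; this point is on its axis, 30 mm up. The arm, 12 mm wide, is at 17 to 22 mm height. Shut, the pin stands 3 mm behind the rear edge of a carrier that is home.
- petri_dish: Bystander: clear petri dish, 68 mm across, 18 mm high, loose on the table. Origin: centre of its underside.
- tally_counter: Bystander: grey hand tally counter, 52 x 71 x 28 mm, loose on the table. Origin: on its underside.
- jar: Bystander: small white screw jar with a yellow band, 47 mm across, 56 mm high, loose. Origin: centre of its underside.
- sample_tube: Bystander: white plastic tube with a screw cap, 33 mm across, 96 mm high, standing loose. Origin: centre of its underside.
There are look-alikes about, which are no part of the job. What is shaped like the viewer but purple is not meant.

How it is judged:
By the outcome, as a careful person would: the job done as asked, in the order asked, and still so for the second after the job is handed in, with the robot touching nothing.
It also fails if it takes over 72 s, if anything falls off the work surface, if the arm or the gripper's body presses on something with over 40 N, if the wrist force passes 120 N, or if a joint passes its speed limit or range.

ROBOT

A 6-joint arm with a two-finger parallel gripper is mounted at the origin on a cart in front of the work surface, level with it; the furniture and walls round the work are solid. World frame = base frame: x ahead of the robot, y to its left, z up, the work surface at z = 0. Lengths are in mm, angles in rad, forces in N, time in s.
With the tool pointing down it reaches from about 275 to 825 mm from the base axis. Payload 5.2 kg.
Tool frame: the origin (TCP) lies on the centre line of the jaws, within the pads' length; the fingertips stand tip_extent ahead of it and the grasp point (between the pads) is the TCP (tip_extent is the distance from the TCP to the fingertips, in mm); z points along the fingers, y is the direction in which the jaws open and shut (so a half turn about z gives the same grasp; the last joint's range is limited). The gripper opens to 93 mm and grips with 3 to 60 N. Pads are 15 mm wide; open, the fingers measure 128 mm over their backs; the gripper's body (75 mm by 188 mm) begins 65 mm behind the grasp point.
Start: joints at [-1.323, 0.259, 1.535, -0, 1.348, -0.203], TCP at [239.648, -495.049, 209.553] pointing down, gripper open.
Joint ranges: [-3.14, 3.14], [-0.91, 2.08], [0.19, 2.58], [-1.22, 4.36], [0.22, 2.71], [-3.12, 3.12]. Speed limits (rad/s): [2.57, 2.57, 3.14, 3.14, 3.14, 3.14].

INTERFACE

Orientations are given as a unit quaternion [x, y, z, w].
In Python, from plant import get_state, get_image, get_calibration, finish_job, tip_extent gives the robot as it stands.
- The arm moves only by the tool play_rows, never from a script. Its argument "plan" is text: rows parted by semicolons, each of 5 numbers parted by spaces: the finger opening in mm, from 0 to 93, then the shift along the tool's x, y, z in mm, then the turn about the tool's z in rad. In form: jaw x y z yaw; .... A call has 1 to 12 rows; each row is the pose to reach, as a shift and turn from the pose commanded when the call began, along the tool's axes at that moment; what a row does not reach only later rows make up. A row lasts 1/12 s, in which the tool goes at most 41.7 mm and 7.16 degrees, less where a joint would pass 70% of its speed; a pose out of reach is approached as far as the arm can. A call with a gripper value outside its range is refused whole. The fingers move at their own pace and stop on an object; "squeeze" is the grip in N (left out, the last holds). Time passes only in rows, so rows that repeat a pose let the fingers close. It gives the time, the measured TCP pose, the force and the opening at its end, in the units of the state.
- get_state(): the state, without advancing time (a new reading comes with each control period).
- get_image(name): name is "scene" or "top" or "wrist"; returns (picture, depth): 384x512x3 uint8, red, green, blue; 384x512 float32, mm along the optical axis (not along the pixel's ray), 0 where there is no reading.
- get_calibration(name): a dict with "intrinsics" (3x3 intrinsics, pixels), "position" and "attitude" of the camera in the world; the wrist camera has in their place "T_tool_cam" (4x4, takes a point from camera to tool coordinates, whose origin is the TCP and whose axes are the flange's). Camera axes: x right, y down, z forward; pixel columns grow to the right and rows downward; lengths in mm; the calibration is good to about 2 mm. A picture is of the moment at which its call begins: read the wrist's pose just before it. get_calibration takes no time and is no camera call.
- finish_job(): hands the job in, once; it reports no verdict.
The state is a dict: "t": time; "q": joint angles; "joint_vel": joint speeds; "tau": joint torques, N m; "ee_pos": TCP position; "eef_rot": TCP orientation; "wrist_force": force on the tool from outside, world axes, zero at the start; "ft_torque": the same for the moment, N m; "width": finger opening in mm.
Only numpy, scipy, OpenCV 4.12 (cv2) and the standard library are available. Lean on these libraries where they do the work, as an engineer would, in place of code of your own. Each camera call takes 0.05 s, during which the arm holds its last target.

## Working session

There is one attempt and no reset: what is moved stays moved. The work goes in short steps, Python scripts to look and compute and a tool call to move; the robot and the scene stay as the last step left them, time stands still between calls to the robot, and variables do not carry over. Pictures are saved under pics/ and viewed, and the job is handed in when it is done.

Besides the shell and the picture viewer there is one more tool, called after "Call:" in YAML: its name, and indented under it one key for each argument. play_rows: Moves the arm, as the interface text tells. Its arguments: {"type":"object","properties":{"plan":{"type":"string"},"squeeze":{"type":"number"}},"required":["plan"]}

```bash
ls; mkdir -p pics; python3 - <<'E'
from plant import *
import cv2,numpy as np
s=get_state();print(s);print(tip_extent if not callable(tip_extent) else tip_extent())
for n in("scene","top"):
    im,d=get_image(n);cv2.imwrite(f"pics/{n}0.png",im[:,:,::-1]);np.save(f"pics/{n}0.npy",d);np.save(f"pics/{n}0i.npy",im)
for n in("scene","top","wrist"):print(n,get_calibration(n))
E
```

```text
pics
{'t': 0.0, 'q': array([-1.32278775e+00,  2.59354287e-01,  1.53605129e+00, -2.48170640e-05,
        1.34796275e+00, -2.02814175e-01]), 'joint_vel': array([ 0.00014047,  0.00027224,  0.0008538 , -0.00117732,  0.0002657 ,
        0.00088849]), 'tau': array([-1.20011708e-03, -4.37310290e+01, -2.84006560e+01,  7.19694514e-02,
        4.15102893e-02, -1.29020941e-04]), 'ee_pos': array([ 239.5093945 , -494.51383873,  208.72438597]), 'eef_rot': array([ 9.74701244e-01,  2.23509947e-01, -3.21570503e-05, -8.87333435e-04]), 'wrist_force': array([-0.15454051, -0.19820012,  0.45269909]), 'ft_torque': array([0.02610424, 0.01481633, 0.00516638]), 'width': 93.28007831270828}
19.0
scene {'intrinsics': array([[386.58601968,   0.        , 254.16013912],
       [  0.        , 386.58601968, 190.18232174],
       [  0.        ,   0.        ,   1.        ]]), 'position': array([203.35112314, 373.15530478, 889.35153313]), 'attitude': array([-0.27631711,  0.90248644, -0.3169198 ,  0.09342864])}
top {'intrinsics': array([[491.98876469,   0.        , 254.91795793],
       [  0.        , 491.98876469, 199.18682822],
       [  0.        ,   0.        ,   1.        ]]), 'position': array([ 358.40295854, -193.07737332, 1388.86622868]), 'attitude': array([ 0.70738163, -0.70204321,  0.05684798, -0.05928637])}
wrist {'intrinsics': array([[265.23316401,   0.        , 256.68283118],
       [  0.        , 265.23316401, 185.71310398],
       [  0.        ,   0.        ,   1.        ]]), 'T_tool_cam': array([[ 1.25837266e-04, -9.56712713e-01, -2.91033965e-01,
         7.98710886e+01],
       [ 9.99999781e-01, -6.87477828e-05,  6.58373726e-04,
         7.91683662e-01],
       [-6.49882454e-04, -2.91033984e-01,  9.56712495e-01,
        -1.74475273e+02],
       [ 0.00000000e+00,  0.00000000e+00,  0.00000000e+00,
         1.00000000e+00]])}
```

View pics/top0.png

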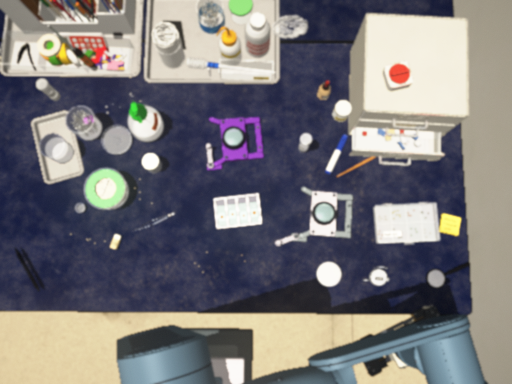

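View pics/scene0.png

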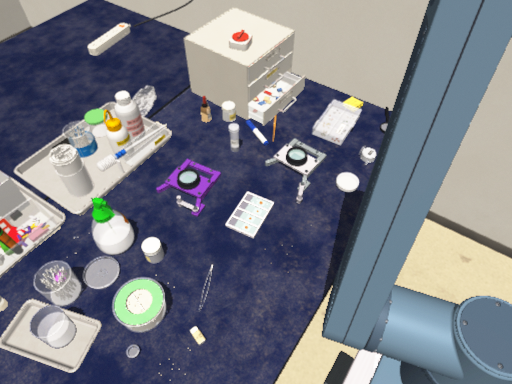

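The top view shows the carrier at about (238,210), the grey viewer at (325,214) with its mouth to the left, and the keeper at (290,239). The purple decoy is at (235,140). I'll enlarge this region and set up ray casting.

```bash
cat > h.py <<'E'
import numpy as np,cv2
from plant import *
from scipy.spatial.transform import Rotation as R
def cam(n,s=None):
    c=get_calibration(n);K=c['intrinsics']
    if n=='wrist':
        T=np.eye(4);T[:3,:3]=R.from_quat(s['eef_rot']).as_matrix();T[:3,3]=s['ee_pos'];T=T@c['T_tool_cam']
        return K,T[:3,3],T[:3,:3]
    return K,np.array(c['position']),R.from_quat(c['attitude']).as_matrix()
def cast(C,uv,z):
    K,p,A=C;uv=np.atleast_2d(np.asarray(uv,float))
    r=np.c_[uv,np.ones(len(uv))]@np.linalg.inv(K).T@A.T
    return p+r*((z-p[2])/r[:,2:3])
def proj(C,P):
    K,p,A=C;x=(np.atleast_2d(P)-p)@A@K.T;return x[:,:2]/x[:,2:]
E
python3 - <<'E'
from h import *
C=cam('top');im=np.load('pics/top0i.npy');
for uv,z in [((238,210),12),((325,214),24),((235,140),24),((292,238),20),((328,273),0),((305,141),0)]:print(uv,cast(C,uv,z).round(1))
c=im[170:270,200:380];cv2.imwrite('pics/topc.png',cv2.resize(c,None,fx=4.4,fy=4.4,interpolation=cv2.INTER_CUBIC)[:,:,::-1])
im=np.load('pics/scene0i.npy');c=im[120:260,210:390];cv2.imwrite('pics/scenec.png',cv2.resize(c,None,fx=4.2,fy=4.2,interpolation=cv2.INTER_CUBIC)[:,:,::-1])
E
```

```text
(238, 210) [[ 555.5 -139.8   12. ]]
(325, 214) [[ 544.3 -383.8   24. ]]
(235, 140) [[ 756.6 -129.    24. ]]
(292, 238) [[ 476.8 -291.5   20. ]]
(328, 273) [[ 381.5 -393.     0. ]]
(305, 141) [[ 762.  -332.2    0. ]]
```

View pics/topc.png

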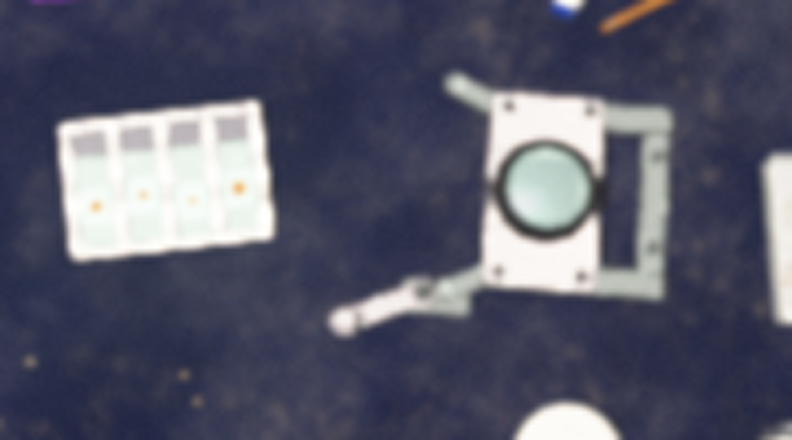

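View pics/scenec.png

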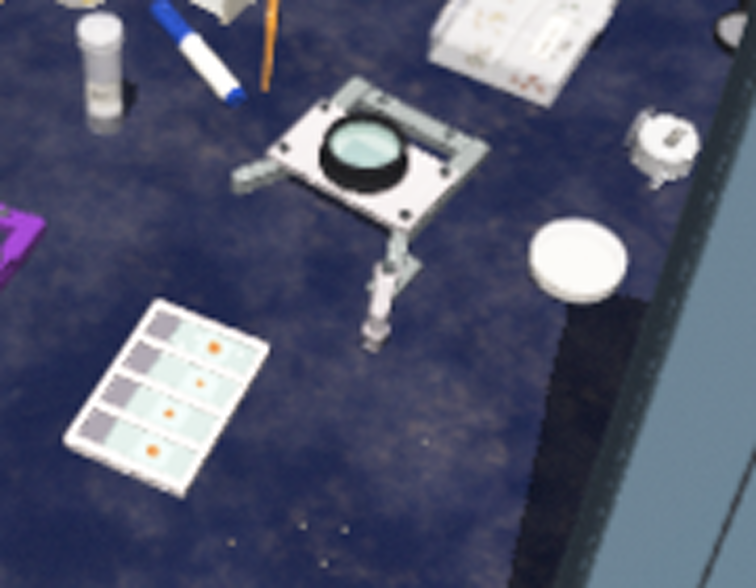

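```bash
python3 - <<'E'
from h import *
C=cam('top');im=np.load('pics/top0i.npy').astype(int)
m=((im.min(2)>120)&(im.max(2)-im.min(2)<60)).astype(np.uint8)
m[:170]=0;m[270:]=0
m=cv2.morphologyEx(m,cv2.MORPH_CLOSE,np.ones((3,3),np.uint8))
cs,_=cv2.findContours(m,cv2.RETR_EXTERNAL,cv2.CHAIN_APPROX_NONE)
for c in cs:
    if cv2.contourArea(c)<60: continue
    x,y=c[:,0].mean(0)
    if not 200<x<360: continue
    z=12 if x<270 else 24
    P=cast(C,c[:,0],z)[:,:2].astype(np.float32)
    r=cv2.minAreaRect(P);print(x,y,cv2.contourArea(c),r,'\n',cv2.boxPoints(r).round(1))
# hand corners: bridge plate, from crop/4.4+offset
f=lambda a:np.array(a)/4.4+np.array([200,170])-0.5+.5/4.4
print('bridge',cast(C,f([(493,93),(606,98),(601,296),(483,288)]),24).round(1))
print('ring',cast(C,f([(547,187)]),46).round(1))
print('frame end corners',cast(C,f([(672,108),(664,299)]),13).round(1))
print('pin',cast(C,f([(343,322)]),42).round(1),'pivot',cast(C,f([(423,289)]),26).round(1))
E
```

```text
328.2857142857143 266.2244897959184 132.5 ((402.8940124511719, -391.00701904296875), (21.816211700439453, 63.21536636352539), 0.44354209303855896) 
 [[ 391.7 -359.5]
 [ 392.2 -422.7]
 [ 414.  -422.5]
 [ 413.6 -359.3]]
237.25165562913907 210.65562913907286 1474.5 ((554.0507202148438, -137.72109985351562), (93.07727813720703, 134.82391357421875), 6.859683513641357) 
 [[ 499.8  -76.4]
 [ 515.9 -210.2]
 [ 608.3 -199.1]
 [ 592.2  -65.2]]
317.2972972972973 219.3166023166023 1989.5 ((533.9315795898438, -352.6634521484375), (206.87982177734375, 169.633056640625), 85.78340911865234) 
 [[ 441.7 -449.6]
 [ 610.9 -462.1]
 [ 626.1 -255.7]
 [ 457.  -243.3]]
bridge [[ 610.1 -347.2   24. ]
 [ 607.4 -419.5   24. ]
 [ 480.4 -413.9   24. ]
 [ 484.9 -339.5   24. ]]
ring [[ 546.5 -377.9   46. ]]
frame end corners [[ 603.2 -463.8   13. ]
 [ 479.8 -455.7   13. ]]
pin [[ 461.4 -250.4   42. ]] pivot [[ 483.8 -301.5   26. ]]
```

The top view gives the viewer at about (546,-379), heading (-0.055,-0.998). The pivot agrees to 4 mm. The carrier is at about (554,-138), roughly 0.17 rad askew. I'll hover between them for a closer wrist view.

Call:
play_rows:
  plan: "40 390 -100 0 -1.07;40 390 -100 0 -1.07;40 390 -100 0 -1.07;40 390 -100 0 -1.07;40 390 -100 0 -1.07;40 390 -100 0 -1.07;40 390 -100 0 -1.07;40 390 -100 0 -1.07;40 390 -100 0 -1.07;40 390 -100 0 -1.07;40 390 -100 0 -1.07;40 390 -100 0 -1.07"

```text
t: 1.1
ee_pos: [547.6, -233.7, 208.8]
eef_rot: [0.723, 0.69, -0.0, -0.001]
wrist_force: [-0.8, -0.3, 0.9]
width: 40.2
```

```bash
cat > shot.py <<'E'
import sys
from h import *
n=sys.argv[1];s=get_state();im,d=get_image('wrist')
cv2.imwrite(f'pics/{n}.png',cv2.resize(im,None,fx=1.5,fy=1.5,interpolation=cv2.INTER_CUBIC)[:,:,::-1])
np.savez(f'pics/{n}.npz',im=im,d=d,ee_pos=s['ee_pos'],eef_rot=s['eef_rot'])
M=R.from_quat(s['eef_rot']).as_matrix()
print(s['t'],s['ee_pos'].round(1),'x',M[:,0].round(3),'y',M[:,1].round(3),'F',s['wrist_force'].round(1),s['width'])
E
python3 shot.py w1
```

```text
1.1 [ 547.6 -233.7  208.8] x [0.047 0.999 0.   ] y [ 0.999 -0.047 -0.001] F [-0.8 -0.3  0.9] 40.24283292080013
```

View pics/w1.png

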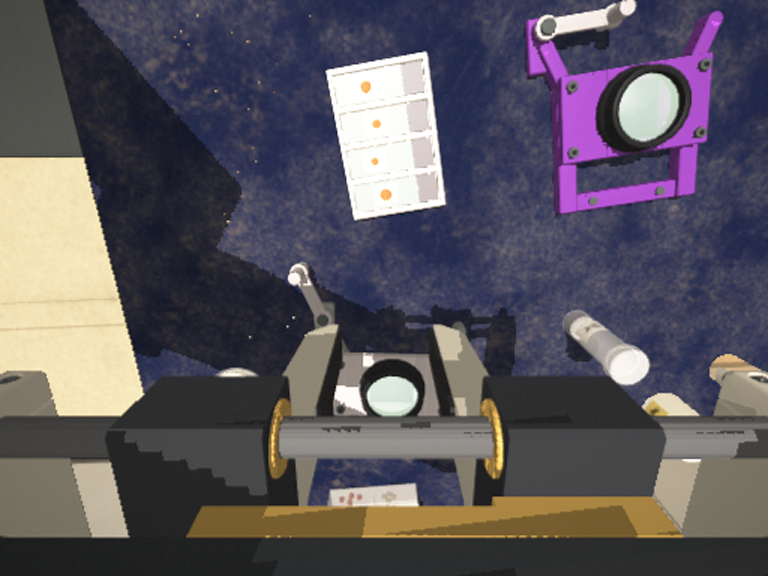

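The wrist view shows the carrier at about (385,135) in the enlarged picture, and the fingers hide the viewer. I'll step past the viewer to see it clear.

Call:
play_rows:
  plan: "40 -230 0 0 0;40 -230 0 0 0;40 -230 0 0 0;40 -230 0 0 0;40 -230 0 0 0;40 -230 0 0 0;40 -230 0 0 0;40 -230 0 0 0"

```text
t: 1.82
ee_pos: [533.0, -467.4, 208.5]
eef_rot: [0.726, 0.687, -0.0, -0.001]
wrist_force: [0.6, 0.1, 0.2]
width: 40.1
```

```bash
python3 shot.py w2; python3 - <<'E'
from h import *
def ld(n):
    s=dict(np.load(f'pics/{n}.npz'));return s,cam('wrist',s)
s,C=ld('w1');im=s['im'].astype(int)
m=((im.min(2)>100)).astype(np.uint8);m[:,:205]=0;m[:,310:]=0;m[160:]=0
m=cv2.morphologyEx(m,cv2.MORPH_CLOSE,np.ones((5,5),np.uint8))
cs,_=cv2.findContours(m,cv2.RETR_EXTERNAL,cv2.CHAIN_APPROX_NONE);c=max(cs,key=cv2.contourArea)
r=cv2.minAreaRect(cast(C,c[:,0],12)[:,:2].astype(np.float32));print(r,cv2.boxPoints(r).round(1))
print('by hand',cast(C,np.array([(326,70),(427,52),(445,203),(355,220)])/1.5,12).round(1))
E
```

```text
1.8167 [ 533.  -467.4  208.5] x [0.055 0.998 0.001] y [ 0.998 -0.055 -0.001] F [0.6 0.1 0.2] 40.09953677461804
((553.5962524414062, -139.18838500976562), (86.93687438964844, 128.6183624267578), 6.8151116371154785) [[ 502.8  -80.5]
 [ 518.1 -208.2]
 [ 604.4 -197.9]
 [ 589.1  -70.2]]
by hand [[ 504.   -81.2   12. ]
 [ 589.1  -71.7   12. ]
 [ 603.7 -196.5   12. ]
 [ 519.7 -208.3   12. ]]
```

View pics/w2.png

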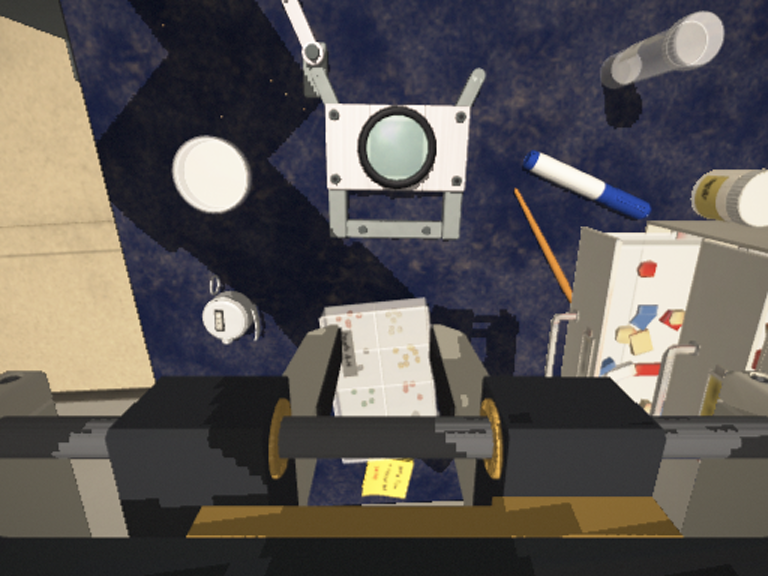

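The viewer is clear now. The bridge corners are at (327,104)-(466,190), the ring at (397,147), the pivot screw at (313,52), and the end bar at (331–461,238).

```bash
python3 - <<'E'
from h import *
s=dict(np.load('pics/w2.npz'));C=cam('wrist',s);im=s['im']
c=im[0:170,170:350];cv2.imwrite('pics/w2c.png',cv2.resize(c,None,fx=4,fy=3.5,interpolation=cv2.INTER_CUBIC)[:,:,::-1])
m=((im.astype(int).min(2)>190)).astype(np.uint8);m[:,:212]=0;m[:,320:]=0;m[:66]=0;m[130:]=0
cs,_=cv2.findContours(m,cv2.RETR_EXTERNAL,cv2.CHAIN_APPROX_NONE);c=max(cs,key=cv2.contourArea)
r=cv2.minAreaRect(cast(C,c[:,0],24)[:,:2].astype(np.float32));print(r,cv2.boxPoints(r).round(1))
f=lambda a:np.array(a)/1.5
print('bridge',cast(C,f([(326,104),(469,105),(466,191),(327,190)]),24).round(1))
print('ring',cast(C,f([(397,147)]),46).round(1))
print('end z12',cast(C,f([(330,238),(461,238)]),12).round(1),'z0',cast(C,f([(330,238),(461,238)]),0).round(1))
print('pivot',cast(C,f([(313,52)]),26).round(1))
E
```

```text
((512.3399047851562, -377.808349609375), (68.61740112304688, 52.87434387207031), 85.19554138183594) [[ 483.1 -409.8]
 [ 535.8 -414.2]
 [ 541.6 -345.8]
 [ 488.9 -341.4]]
bridge [[ 489.6 -342.2   24. ]
 [ 608.5 -349.5   24. ]
 [ 606.3 -419.7   24. ]
 [ 483.7 -412.1   24. ]]
ring [[ 546.5 -379.9   46. ]]
end z12 [[ 480.4 -457.3   12. ]
 [ 604.1 -464.1   12. ]] z0 [[ 478.6 -459.5    0. ]
 [ 606.2 -466.5    0. ]]
pivot [[ 483.3 -303.7   26. ]]
```

View pics/w2c.png

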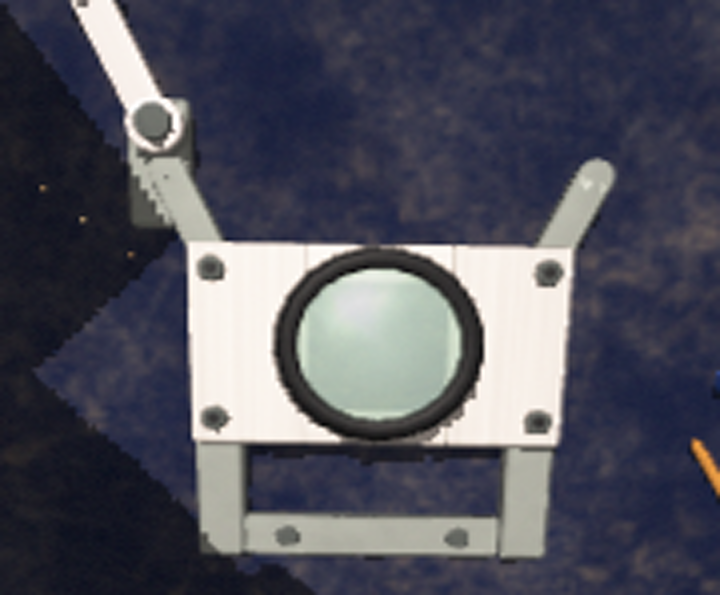

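Estimates: viewer origin (546.7,-380.3), heading (-0.058,-0.998). Carrier centre (553.6,-139.2), yaw +0.176 and y = -7 mm in the viewer frame. The measured carrier size is 87x128.6 mm, which fits. I'll go behind the carrier, aligned with it.

Call:
play_rows:
  plan: "40 416 -13 0 -0.174;40 416 -13 0 -0.174;40 416 -13 0 -0.174;40 416 -13 0 -0.174;40 416 -13 0 -0.174;40 416 -13 0 -0.174;40 416 -13 0 -0.174;40 416 -13 0 -0.174;40 416 -13 0 -0.174;40 416 -13 0 -0.174;40 416 -13 0 -0.174;40 416 -13 0 -0.174"

```text
t: 2.87
ee_pos: [542.4, -45.4, 210.3]
eef_rot: [0.66, 0.751, 0.0, 0.0]
wrist_force: [-0.2, -0.5, 0.3]
width: 40.2
```

Call:
play_rows:
  plan: "40 0 0 40 0;40 0 0 80 0;40 0 0 120 0;40 0 0 155 0;40 0 0 170 0;40 0 0 170 0"

```text
t: 3.37
ee_pos: [539.7, -49.0, 35.6]
eef_rot: [0.662, 0.749, -0.002, -0.004]
wrist_force: [-0.7, -0.3, -1.1]
width: 40.1
```

```bash
python3 shot.py w3
```

```text
3.3667 [539.7 -49.   35.6] x [-0.122  0.992  0.003] y [ 0.992  0.123 -0.008] F [-0.7 -0.3 -1.1] 40.072461921926966
```

View pics/w3.png

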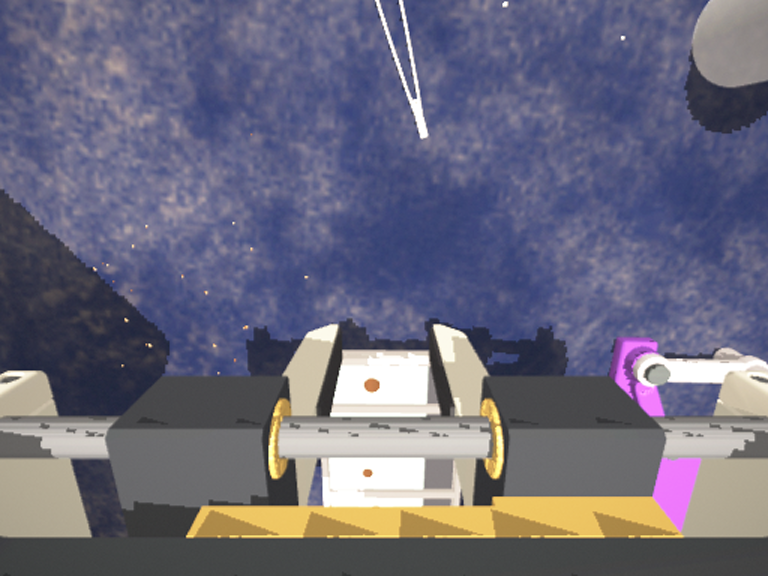

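The view shows the fingertips standing behind the carrier's rear edge, which is visible between the fingers at about row 350.

Call:
play_rows:
  plan: "40 0 0 8 0;40 0 0 14 0;40 0 0 14 0;40 0 0 14 0"

```text
t: 3.75
ee_pos: [543.9, -49.0, 26.3]
eef_rot: [0.662, 0.75, 0.0, 0.001]
wrist_force: [0.5, 0.3, -0.4]
width: 39.9
```

Call:
play_rows:
  plan: "40 -5 0 3 0;40 -10 0 3 0;40 -15 0 3 0;40 -20 0 3 0;40 -25 0 3 0;40 -30 0 3 0;40 -35 0 3 0;40 -40 0 3 0;40 -45 0 3 0;40 -50 0 3 0;40 -55 0 3 0;40 -60 0 3 0"

```text
t: 4.75
ee_pos: [550.9, -108.7, 22.5]
eef_rot: [0.662, 0.75, -0.0, -0.0]
wrist_force: [0.7, -0.2, 0.5]
width: 40.0
```

Call:
play_rows:
  plan: "40 -5 0 0 0.015;40 -10 0 0 0.03;40 -15 0 0 0.045;40 -20 0 0 0.06;40 -25 0 0 0.075;40 -30 0 0 0.09;40 -35 0 0 0.105;40 -40 0 0 0.12;40 -45 0 0 0.135;40 -50 0 0 0.15;40 -56 0 0 0.165;40 -61 0 0 0.181"

```text
t: 5.75
ee_pos: [558.5, -169.4, 22.6]
eef_rot: [0.728, 0.686, -0.0, 0.0]
wrist_force: [-0.1, -0.1, -0.3]
width: 40.0
```

```bash
cat > car.py <<'E'
from h import *
import sys
im,d=get_image('top');n=sys.argv[1];np.save(f'pics/{n}i.npy',im)
C=cam('top')
O=np.array([546.7,-380.3]);e=np.array([-.058,-.998]);nn=np.array([.998,-.058])
c=im[170:270,200:380];cv2.imwrite(f'pics/{n}.png',cv2.resize(c,None,fx=4.4,fy=4.4,interpolation=cv2.INTER_CUBIC)[:,:,::-1])
s=get_state();p=s['ee_pos'][:2]-O;M=R.from_quat(s['eef_rot']).as_matrix();print(s['t'],s['ee_pos'].round(1),'tool in viewer',(p@e).round(1),(p@nn).round(1),'yaw',np.arctan2(-M[:2,0]@nn,-M[:2,0]@e).round(3),s['wrist_force'].round(1))
E
python3 car.py c1
```

```text
5.8 [ 558.8 -170.4   22.6] tool in viewer -210.2 -0.1 yaw -0.002 [ 0.5 -0.9 -0. ]
```

View pics/c1.png

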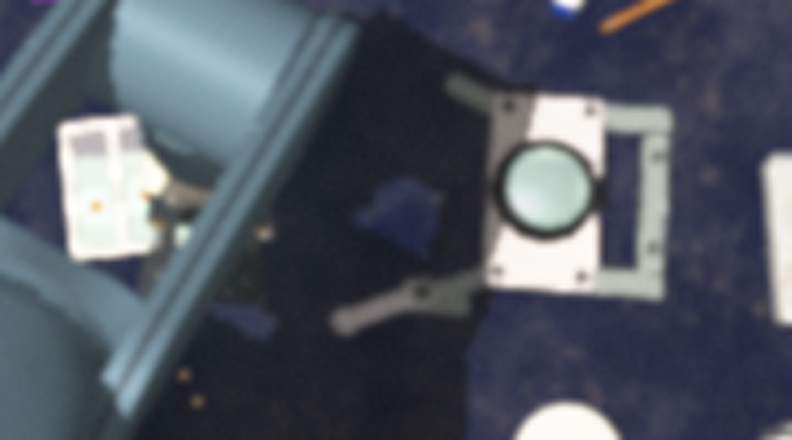

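The top view shows the carrier hasn't moved: its rear edge is still at (60,120). The fingers must have passed over it. I'll check with the wrist and scene cameras before anything else.

```bash
python3 shot.py w4;python3 - <<'E'
from h import *
print(tip_extent, tip_extent() if callable(tip_extent) else '')
im,d=get_image('scene')
c=im[120:300,170:390];cv2.imwrite('pics/s4.png',cv2.resize(c,None,fx=3.3,fy=3.3,interpolation=cv2.INTER_CUBIC)[:,:,::-1])
E
```

```text
5.8 [ 558.8 -170.4   22.6] x [ 0.06   0.998 -0.001] y [ 0.998 -0.06   0.001] F [ 0.5 -0.9 -0. ] 40.14834022933692
19.0
```

View pics/w4.png

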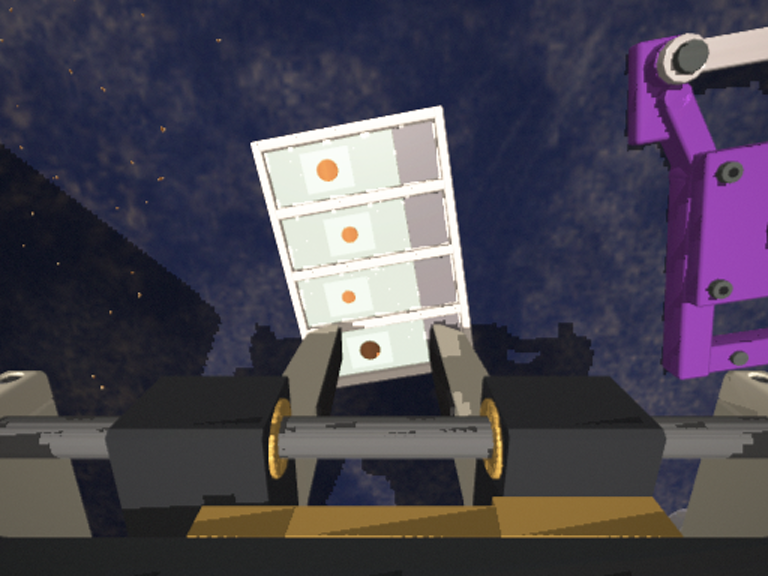

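View pics/s4.png

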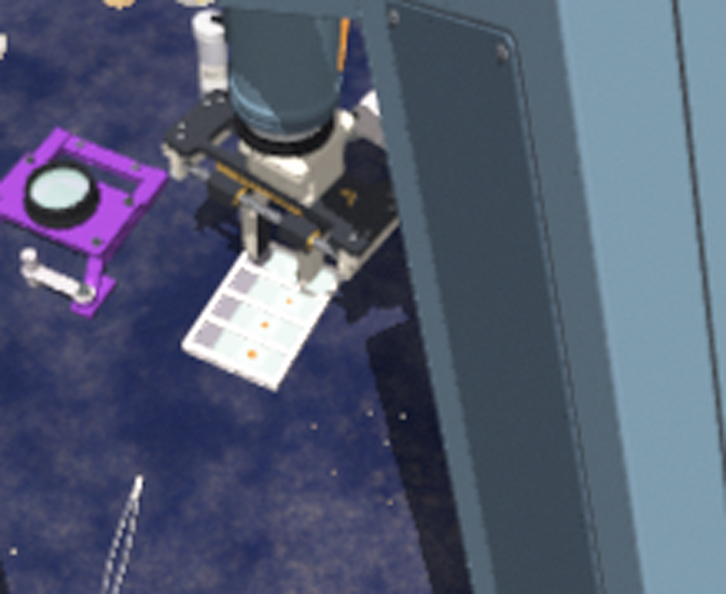

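The fingers are above the carrier and touch nothing (zero force), so the height model is off somewhere. I'll check the depth readings against the carrier top, the table and the fingertips.

```bash
python3 - <<'E'
from h import *
s=dict(np.load('pics/w4.npz'));C=cam('wrist',s);d=s['d']
def pt(C,d,u,v):
    K,p,A=C;u=int(u);v=int(v);z=np.median(d[v-1:v+2,u-1:u+2]);return (p+A@(np.linalg.inv(K)@[u,v,1])*z).round(1),z
for l,u,v in [('table',100,60),('table',380,60),('carrier',350,190),('carr',440,180),('Lfinger tip',330,330),('Rtip',437,330),('L mid',310,380),('Rmid',462,380),('purple plate',760,200)]:
    print(l,pt(C,d,u/1.5,v/1.5))
Ct=cam('top');dt=np.load('pics/top0.npy')
for u,v in [(238,200),(200,240),(280,200),(310,196),(328,273)]:print('top',u,v,pt(Ct,dt,u,v))
E
```

```text
table (array([ 4.385e+02, -4.180e+01, -4.000e-01]), np.float32(176.72081))
table (array([562.9, -49. ,  -1.2]), np.float32(177.46873))
carrier (array([ 545.6, -103.6,    8.8]), np.float32(184.11368))
carr (array([ 587. , -102. ,   10.7]), np.float32(181.1058))
Lfinger tip (array([ 534.7, -160.7,   38.5]), np.float32(172.5782))
Rtip (array([ 580.8, -163.4,   38.6]), np.float32(172.50276))
L mid (array([ 532.9, -160.7,   78.5]), np.float32(134.28845))
Rmid (array([ 584.5, -164. ,   78.1]), np.float32(134.8312))
purple plate (array([ 722.8, -117.6,   23. ]), np.float32(171.63081))
top 238 200 (array([ 584.6, -139.3,    9.2]), np.float32(1398.327))
top 200 240 (array([470.8, -33.3,   0.9]), np.float32(1388.2428))
top 280 200 (array([ 587.3, -259.2,   -1.7]), np.float32(1409.0249))
top 310 196 (array([ 598.3, -344.5,    5.2]), np.float32(1403.697))
top 328 273 (array([ 381.2, -389.9,   20.9]), np.float32(1352.414))
```

```bash
python3 - <<'E'
from h import *
s=dict(np.load('pics/w4.npz'));K,p,A=cam('wrist',s);d=s['d']
for u in (215,222,290,296):
  for v in range(212,226,1):
    z=d[v,u];q=(p+A@(np.linalg.inv(K)@[u,v,1])*z);print(u,v,q.round(1))
print(proj((K,p,A),np.array([[534.7,-163,3.6],[534.7,-163,22],[580,-163,3.6],[580,-163,22]])))
E
```

```text
215 212 [ 526.3 -167.     8.8]
215 213 [ 526.3 -167.6    9.2]
215 214 [ 525.9 -169.1    7.6]
215 215 [ 526.1 -169.4    8.9]
215 216 [ 525.8 -170.7    7.7]
215 217 [ 526.  -170.9    9.2]
215 218 [ 530.6 -161.3   33.4]
215 219 [ 530.8 -161.4   34.9]
215 220 [ 531.2 -161.2   37. ]
215 221 [ 531.6 -160.7   39.6]
215 222 [ 531.8 -160.8   41. ]
215 223 [ 531.9 -161.2   41.7]
215 224 [ 532.2 -160.9   43.9]
215 225 [ 532.5 -160.8   45.5]
222 212 [ 531.7 -167.1    9.3]
222 213 [ 531.5 -168.3    8.4]
222 214 [ 531.5 -168.9    8.9]
222 215 [ 531.4 -169.8    8.8]
222 216 [ 535.2 -160.9   31.7]
222 217 [ 535.3 -161.1   32.8]
222 218 [ 535.5 -161.1   34.5]
222 219 [ 535.7 -161.    36.5]
222 220 [ 535.8 -161.3   37.4]
222 221 [ 536.  -161.2   39. ]
222 222 [ 536.3 -161.    41.1]
222 223 [ 536.4 -161.2   42.1]
222 224 [ 536.6 -161.2   43.7]
222 225 [ 536.8 -161.2   45.3]
290 212 [ 583.5 -170.2    9.4]
290 213 [ 583.6 -171.1    9. ]
290 214 [ 583.6 -172.1    8.7]
290 215 [ 583.6 -173.1    8.4]
290 216 [ 581.1 -164.2   30.3]
290 217 [ 580.8 -163.7   33.2]
290 218 [ 580.8 -164.3   33.5]
290 219 [ 580.4 -163.7   36.3]
290 220 [ 580.2 -163.4   38.6]
290 221 [ 580.  -163.6   39.7]
290 222 [ 579.9 -163.8   40.7]
290 223 [ 579.8 -164.1   41.6]
290 224 [ 579.8 -164.9   41.3]
290 225 [ 579.7 -165.3   42. ]
296 212 [ 588.3 -171.1    7.9]
296 213 [ 588.2 -171.5    8.7]
296 214 [ 588.1 -172.2    9. ]
296 215 [ 588.3 -173.6    7.8]
296 216 [ 588.1 -174.     8.9]
296 217 [ 584.9 -164.1   32.8]
296 218 [ 584.6 -163.8   35.2]
296 219 [ 584.4 -163.8   36.5]
296 220 [ 584.2 -164.2   37.4]
296 221 [ 583.9 -163.8   39.7]
296 222 [ 583.7 -163.9   41.1]
296 223 [ 583.5 -163.8   42.6]
296 224 [ 583.4 -164.1   43.5]
296 225 [ 583.1 -163.8   45.5]
[[226.17764287 204.09142159]
 [223.34958708 213.3410867 ]
 [284.32677377 200.81659711]
 [286.92299886 209.79797489]]
```

The depth readings put the fingertip undersides at about z=31 while the TCP reads 22.6. The tips are therefore about 8 mm above the TCP, not 19 mm below it as tip_extent says. I'll back out behind the carrier and find the table by feel.

Call:
play_rows:
  plan: "40 0 0 -15 0;40 30 -6 -15 -0.04;40 60 -12 -15 -0.1;40 90 -18 -15 -0.14;40 118 -23 -15 -0.18;40 118 -23 -15 -0.18;40 118 -23 0 -0.18;40 118 -23 0 -0.18"

```text
t: 6.57
ee_pos: [540.9, -48.7, 21.1]
eef_rot: [0.662, 0.75, -0.001, -0.001]
wrist_force: [-1.3, -0.3, 0.4]
width: 40.1
```

Call:
play_rows:
  plan: "40 0 0 4 0;40 0 0 8 0;40 0 0 8 0;40 0 0 8 0"

```text
t: 6.9
ee_pos: [542.1, -50.1, 14.5]
eef_rot: [0.663, 0.749, -0.0, -0.0]
wrist_force: [0.1, -0.5, 0.5]
width: 39.9
```

```bash
python3 shot.py w5; python3 - <<'E'
from h import *
s=dict(np.load('pics/w5.npz'));K,p,A=cam('wrist',s);d=s['d']
for u in (222,290):
  for v in range(208,222,1):
    z=d[v,u];q=(p+A@(np.linalg.inv(K)@[u,v,1])*z);print(u,v,q.round(1))
E
```

```text
6.9 [542.1 -50.1  14.5] x [-0.122  0.993  0.   ] y [ 0.993  0.122 -0.   ] F [ 0.1 -0.5  0.5] 39.88960284578486
222 208 [514.  -49.8  -2.4]
222 209 [514.2 -50.2  -1.3]
222 210 [514.3 -51.   -1.3]
222 211 [514.4 -51.6  -0.6]
222 212 [514.5 -52.4  -0.7]
222 213 [514.6 -53.2  -0.6]
222 214 [ 5.147e+02 -5.390e+01 -3.000e-01]
222 215 [514.6 -55.1  -1.1]
222 216 [516.9 -45.1  23.2]
222 217 [517.1 -44.7  25.6]
222 218 [517.2 -45.4  25.7]
222 219 [517.4 -45.4  27.3]
222 220 [517.6 -45.2  29.2]
222 221 [517.8 -45.2  30.7]
290 208 [565.9 -42.7  -0.6]
290 209 [566.2 -43.9  -1.5]
290 210 [566.3 -44.5  -1. ]
290 211 [566.4 -45.3  -0.9]
290 212 [566.5 -46.1  -0.8]
290 213 [566.7 -47.   -1.1]
290 214 [566.7 -47.6  -0.6]
290 215 [567.  -48.8  -1.3]
290 216 [562.4 -39.1  24.1]
290 217 [562.1 -39.   26. ]
290 218 [562.2 -39.7  26.1]
290 219 [562.  -39.6  28. ]
290 220 [561.8 -39.7  29.4]
290 221 [561.6 -39.6  31.1]
```

View pics/w5.png

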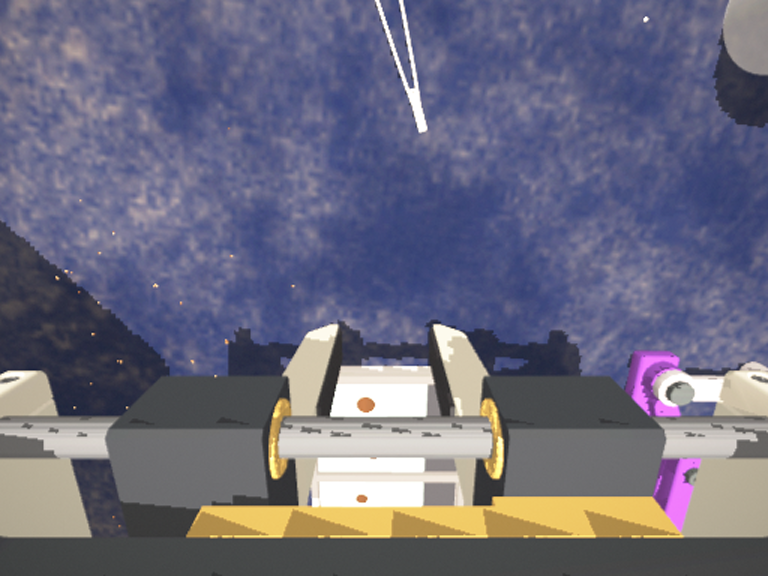

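The tips again read about 9 mm above the TCP, with no force. I'll keep going down in small steps and watch the force.

Call:
play_rows:
  plan: "40 0 0 2 0;40 0 0 4 0;40 0 0 6 0;40 0 0 8 0;40 0 0 8 0"

```text
t: 7.37
ee_pos: [541.8, -49.5, 6.1]
eef_rot: [0.662, 0.749, -0.0, -0.0]
wrist_force: [0.3, -0.1, 0.4]
width: 40.3
```

Call:
play_rows:
  plan: "40 0 0 2 0;40 0 0 4 0;40 0 0 6 0;40 0 0 6 0"

```text
t: 7.7
ee_pos: [541.8, -49.5, 0.1]
eef_rot: [0.662, 0.749, -0.0, -0.0]
wrist_force: [0.7, 0.1, 0.1]
width: 40.0
```

Call:
play_rows:
  plan: "40 0 0 1 0;40 0 0 2 0;40 0 0 3 0;40 0 0 3 0"

```text
t: 8.03
ee_pos: [542.0, -49.7, -2.6]
eef_rot: [0.662, 0.749, -0.0, -0.0]
wrist_force: [0.5, -0.6, 0.6]
width: 39.8
```

```bash
python3 shot.py w6; python3 - <<'E'
from h import *
s=dict(np.load('pics/w6.npz'));K,p,A=cam('wrist',s);d=s['d']
for u in (222,290):
  for v in range(213,222,1):
    z=d[v,u];q=(p+A@(np.linalg.inv(K)@[u,v,1])*z);print(u,v,q.round(1))
E
```

```text
8.0333 [542.  -49.7  -2.6] x [-0.123  0.992  0.   ] y [ 0.992  0.123 -0.   ] F [ 0.5 -0.6  0.6] 39.76950680589631
222 213 [516.  -45.5  -0.8]
222 214 [515.9 -46.8  -2.1]
222 215 [516.1 -46.9  -0.6]
222 216 [516.7 -44.8   5.7]
222 217 [517.  -44.4   8.2]
222 218 [517.1 -45.1   8.3]
222 219 [517.4 -44.4  11.4]
222 220 [517.6 -44.5  12.6]
222 221 [517.7 -45.   13.1]
290 213 [563.4 -39.6  -0.9]
290 214 [ 5.634e+02 -4.010e+01 -2.000e-01]
290 215 [ 5.635e+02 -4.080e+01 -2.000e-01]
290 216 [562.5 -39.1   5.8]
290 217 [562.2 -38.9   8. ]
290 218 [561.8 -38.6  10.5]
290 219 [561.9 -39.2  10.6]
290 220 [561.6 -39.1  12.6]
290 221 [561.5 -39.2  14. ]
```

View pics/w6.png

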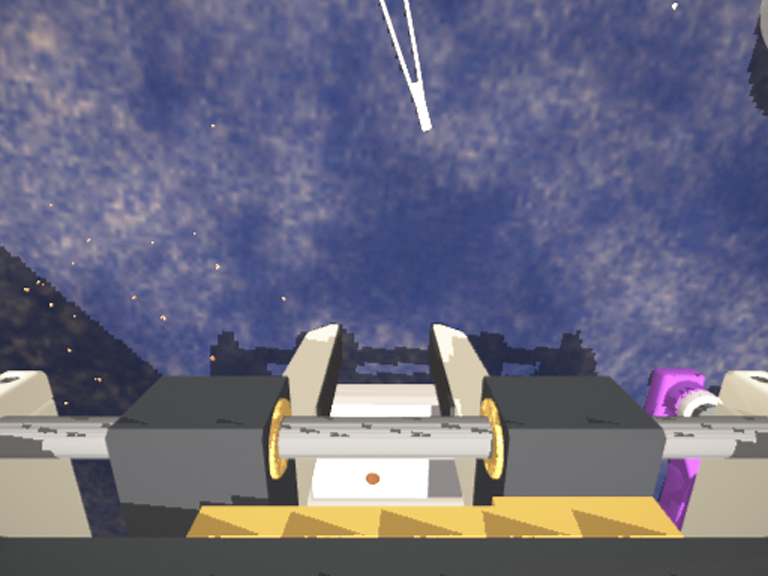

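The tips are now about 5.5 mm over the table, below the carrier's 12 mm top. I'll go down 1 mm more, push a little, and verify.

Call:
play_rows:
  plan: "40 -5 0 1 0;40 -10 0 1 0;40 -15 0 1 0;40 -20 0 1 0;40 -25 0 1 0;40 -30 0 1 0;40 -35 0 1 0"

```text
t: 8.67
ee_pos: [546.4, -84.9, -3.5]
eef_rot: [0.662, 0.749, 0.0, -0.0]
wrist_force: [-0.9, 0.1, 0.3]
width: 39.9
```

```bash
python3 shot.py w7;python3 car.py c7
```

```text
8.6667 [546.4 -84.9  -3.5] x [-0.122  0.992  0.   ] y [ 0.992  0.122 -0.   ] F [-0.9  0.1  0.3] 39.88900076991799
8.7667 [546.7 -85.5  -3.4] tool in viewer -294.2 -17.1 yaw 0.18 [0.1 0.6 0.9]
```

View pics/w7.png

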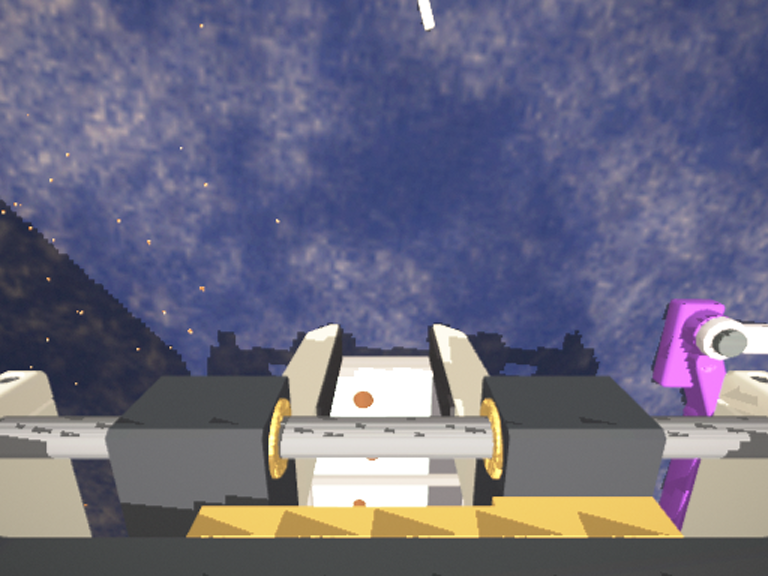

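View pics/c7.png

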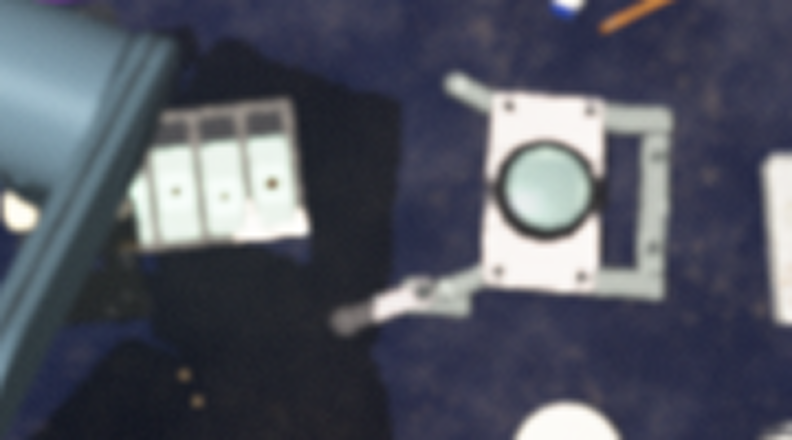

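The carrier now moves: its front edge in the top crop went from x≈268 to x≈300, about 20 mm. I'll measure its front edge.

```bash
cat > fr.py <<'E'
from h import *
import sys
O=np.array([546.7,-380.3]);e=np.array([-.058,-.998]);nn=np.array([.998,-.058])
C=cam('top')
f=lambda a:np.array(a)/4.4+np.array([200,170])-0.5+.5/4.4
v=list(map(float,sys.argv[1:]));P=cast(C,f(np.array(v).reshape(-1,2)),12)[:,:2]-O
V=np.c_[P@e,P@nn];print(V.round(1))
d=V[0]-V[1];yaw=np.arctan2(-d[0],d[1]);m=V[:2].mean(0);print('len',np.hypot(*d),'yaw',yaw,'front mid',m,'centre',m-64*np.array([np.cos(yaw),np.sin(yaw)]),'rear mid',m-128*np.array([np.cos(yaw),np.sin(yaw)]))
E
python3 fr.py 292 95 310 234
python3 fr.py 262 98 275 239
```

```text
[[-165.    53.9]
 [-147.9  -35.5]]
len 91.0277322821027 yaw 0.1889435832194886 front mid [-156.41309495    9.17732417] centre [-219.2740998    -2.84324441] rear mid [-282.13510465  -14.86381299]
[[-184.2   50.6]
 [-170.   -40.2]]
len 91.9500662627398 yaw 0.1549358649192988 front mid [-177.08519938    5.22492907] centre [-240.31857089   -4.65134183] rear mid [-303.55194241  -14.52761273]
```

Call:
play_rows:
  plan: "40 -5 0 0 0;40 -10 0 0 0;40 -15 0 0 0;40 -20 0 0 0;40 -25 0 0 0"

```text
t: 9.18
ee_pos: [549.6, -109.7, -3.5]
eef_rot: [0.662, 0.749, -0.0, -0.0]
wrist_force: [0.6, -0.1, 0.1]
width: 40.1
```

Call:
play_rows:
  plan: "40 -5 0 0 0.015;40 -10 0 0 0.03;40 -15 0 0 0.045;40 -20 0 0 0.06;40 -25 0 0 0.075;40 -30 0 0 0.09;40 -35 0 0 0.105;40 -40 0 0 0.12;40 -45 0 0 0.135;40 -50 0 0 0.15;40 -56 0 0 0.165;40 -61 0 0 0.18"

```text
t: 10.18
ee_pos: [557.1, -170.4, -3.4]
eef_rot: [0.727, 0.686, -0.0, 0.0]
wrist_force: [-0.1, 1.0, -0.2]
width: 39.8
```

```bash
python3 shot.py w8;python3 car.py c8
```

```text
10.1833 [ 557.1 -170.4   -3.4] x [ 0.058  0.998 -0.   ] y [ 0.998 -0.058  0.   ] F [-0.1  1.  -0.2] 39.80701696033732
10.2833 [ 557.3 -170.9   -3.4] tool in viewer -209.6 -1.6 yaw -0.001 [ 0.   0.2 -0. ]
```

View pics/w8.png

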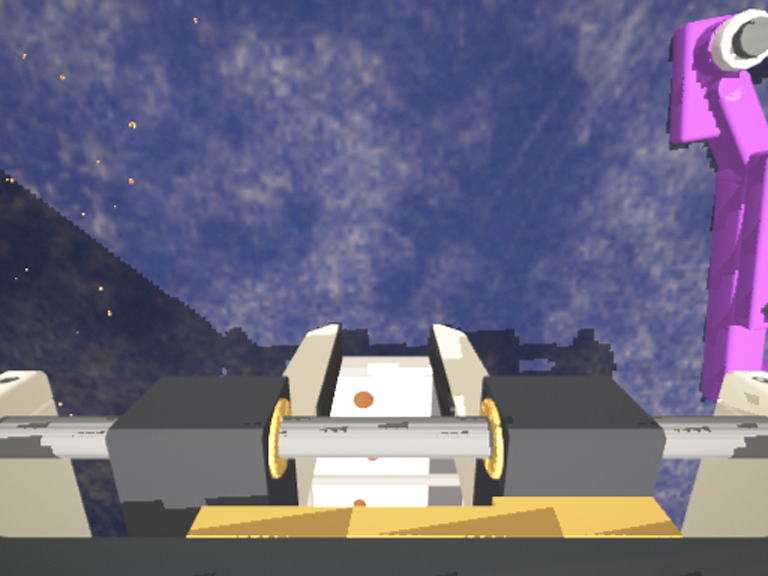

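View pics/c8.png

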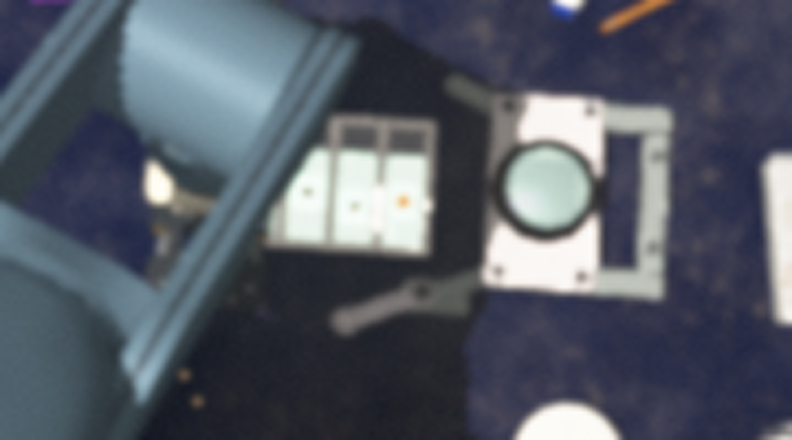

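The carrier sits unchanged relative to the gripper and is now parallel to the viewer. Its front corners in the crop are at (440,118) and (432,256).

```bash
python3 fr.py 440 117 432 257
```

```text
[[-68.8  45.7]
 [-69.3 -45.2]]
len 90.88276287669692 yaw -0.005192783331387114 front mid [-69.04832768   0.27806476] centre [-133.04746481    0.6104014 ] rear mid [-197.04660193    0.94273804]
```

Call:
play_rows:
  plan: "40 -5 0 0 0;40 -10 0 0 0;40 -15 0 0 0;40 -20 0 0 0;40 -25 0 0 0;40 -30 0 0 0;40 -35 0 0 0;40 -40 0 0 0;40 -45 0 0 0;40 -50 0 0 0;40 -55 0 0 0;40 -60 0 0 0"

```text
t: 11.28
ee_pos: [553.5, -230.1, -3.4]
eef_rot: [0.727, 0.687, 0.0, -0.0]
wrist_force: [1.2, 1.2, -0.0]
width: 40.1
```

```bash
python3 shot.py w9;python3 car.py c9
```

```text
11.2833 [ 553.5 -230.1   -3.4] x [0.057 0.998 0.   ] y [ 0.998 -0.057 -0.   ] F [ 1.2  1.2 -0. ] 40.147161027766046
11.3833 [ 553.7 -230.8   -3.4] tool in viewer -149.6 -1.7 yaw 0.0 [-0.7  0.1 -0.5]
```

View pics/w9.png

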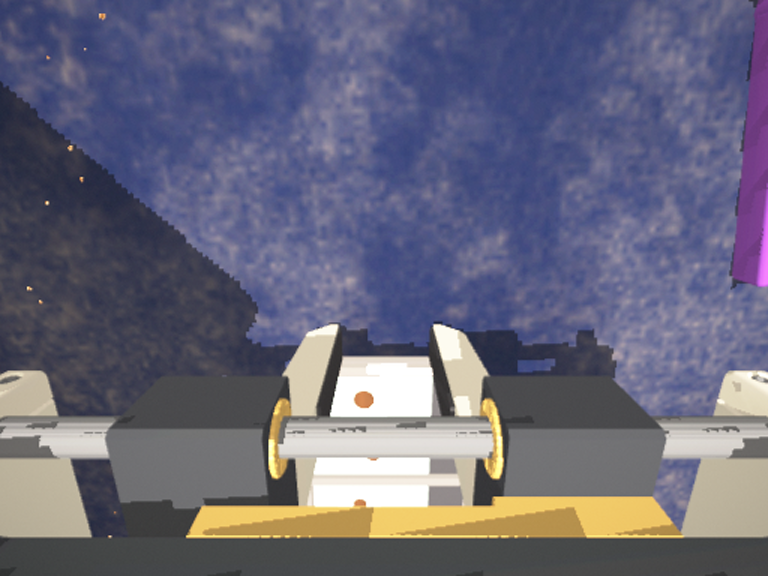

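View pics/c9.png

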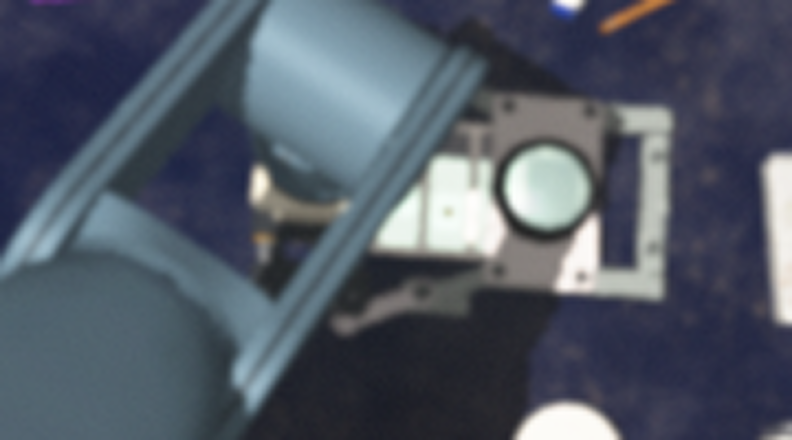

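Call:
play_rows:
  plan: "40 -6 0 0 0;40 -12 0 0 0;40 -18 0 0 0;40 -24 0 0 0;40 -30 0 0 0;40 -36 0 0 0;40 -42 0 0 0;40 -48 0 0 0;40 -54 0 0 0;40 -60 0 0 0;40 -65 0 0 0;40 -70 0 0 0"

```text
t: 12.38
ee_pos: [549.5, -300.1, -3.5]
eef_rot: [0.727, 0.687, 0.0, -0.0]
wrist_force: [0.5, 1.9, -0.8]
width: 40.0
```

Call:
play_rows:
  plan: "40 -2 0 0 0;40 -4 0 0 0;40 -5 0 0 0;40 -6 0 0 0;40 -6 0 0 0"

```text
t: 12.8
ee_pos: [549.3, -305.5, -3.4]
eef_rot: [0.727, 0.687, 0.0, 0.0]
wrist_force: [-1.1, 0.8, 0.3]
width: 39.8
```

Call:
play_rows:
  plan: "40 -1 0 0 0;40 -1 0 0 0;40 -2 0 0 0;40 -2 0 0 0"

```text
t: 13.13
ee_pos: [549.2, -305.6, -3.4]
eef_rot: [0.727, 0.687, 0.001, -0.001]
wrist_force: [0.2, 7.9, 2.9]
width: 39.8
```

Call:
play_rows:
  plan: "40 -1 0 0 0;40 -1 0 0 0;40 -2 0 0 0;40 -2 0 0 0"

```text
t: 13.47
ee_pos: [549.2, -305.7, -3.4]
eef_rot: [0.727, 0.687, 0.002, -0.002]
wrist_force: [2.0, 12.8, 5.5]
width: 39.8
```

```bash
python3 shot.py w10;python3 car.py c10
```

```text
13.4667 [ 549.2 -305.7   -3.4] x [0.057 0.998 0.005] y [ 0.998 -0.057 -0.001] F [ 2.  12.8  5.5] 39.753002998842526
13.5667 [ 549.2 -305.7   -3.4] tool in viewer -74.6 -1.8 yaw 0.001 [ 1.6 12.1  5.6]
```

View pics/c10.png

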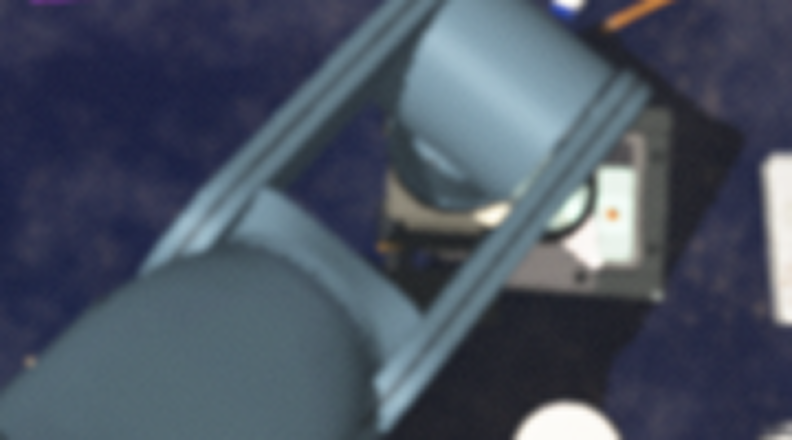

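It is in firm contact, 13 N with no further motion, and the rear edge reads -66 against -64 expected for home. I'll back off, rise and look down at the mouth.

Call:
play_rows:
  plan: "40 10 0 0 0;40 25 0 0 0;40 25 0 -30 0;40 25 0 -70 0;40 25 0 -110 0;40 25 0 -150 0;40 -15 0 -190 0;40 -55 0 -200 0;40 -95 0 -200 0;0 -120 0 -200 0;0 -120 0 -200 0;0 -120 0 -200 0"

```text
t: 14.57
ee_pos: [541.4, -430.9, 195.7]
eef_rot: [0.728, 0.686, -0.0, -0.0]
wrist_force: [-0.5, 0.6, -0.3]
width: 24.4
```

```bash
python3 shot.py w11; python3 -c "
from h import *;print(get_state()['q'].round(2))"
```

```text
14.5667 [ 541.4 -430.9  195.7] x [ 0.06   0.998 -0.   ] y [ 0.998 -0.06  -0.001] F [-0.5  0.6 -0.3] 24.42289345176437
[-0.83  0.52  1.17 -0.    1.45 -0.77]
```

View pics/w11.png

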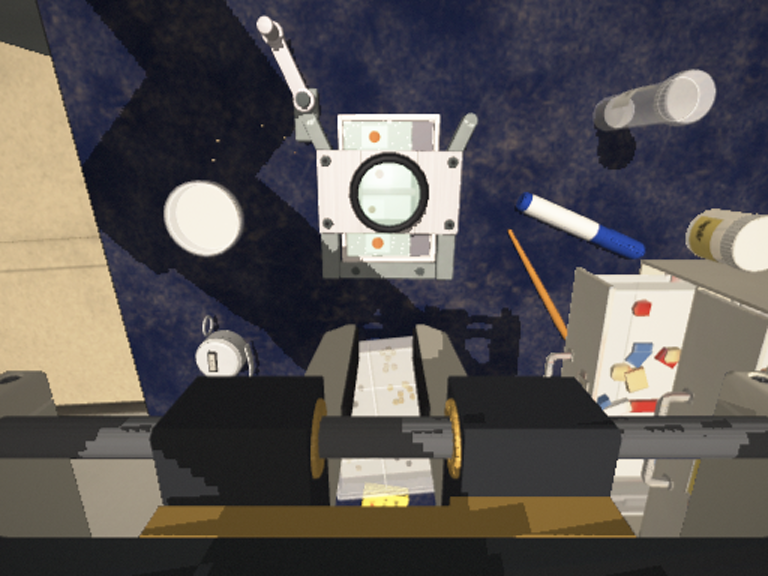

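The carrier lies straight in the viewer. Its rear edge is at row 114 and its front touches the end bar at row 262. The pin top is at (266,25) and the pivot at (303,100).

```bash
python3 - <<'E'
from h import *
s=dict(np.load('pics/w11.npz'));C=cam('wrist',s);im=s['im']
c=im[0:190,160:320];cv2.imwrite('pics/w11c.png',cv2.resize(c,None,fx=4,fy=3.1,interpolation=cv2.INTER_CUBIC)[:,:,::-1])
O=np.array([546.7,-380.3]);e=np.array([-.058,-.998]);n=np.array([.998,-.058])
f=lambda l,uv,z:print(l,[( (p[:2]-O)@e.T, (p[:2]-O)@n) for p in cast(C,np.array(uv)/1.5,z)])
f('rear',[(338,114),(438,115)],12)
f('bridge',[(317,150),(462,151),(459,235),(319,233)],24)
f('front',[(342,261),(436,261)],12)
f('pin',[(266,24)],42);f('pivot',[(304,100)],26)
E
```

```text
rear [(np.float64(-63.69261289957052), np.float64(-42.35819789709986)), (np.float64(-62.75004780488365), np.float64(41.22779167058699))]
bridge [(np.float64(-34.89442381359451), np.float64(-59.429355427119155)), (np.float64(-33.875319573072794), np.float64(60.651949530024055)), (np.float64(36.51573850444327), np.float64(61.8482017457539)), (np.float64(34.52258503365709), np.float64(-61.26476062101504))]
front [(np.float64(63.02184019488885), np.float64(-43.252429810275984)), (np.float64(63.16912643439858), np.float64(44.01857655970161))]
pin [(np.float64(-121.17741412345875), np.float64(-88.8135706509867))]
pivot [(np.float64(-72.7285952498236), np.float64(-67.48566800102431))]
```

View pics/w11c.png

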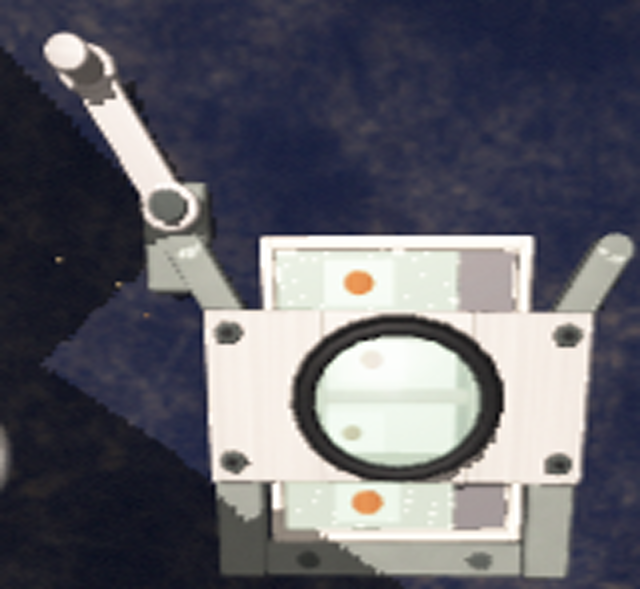

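The carrier is home: rear edge at -63.2 against -64 nominal, front at +63.1, |y| ≤ 1 mm. The keeper is at q≈1.98, arm length measured 52.9 against 52. I'll push the post with the closed tips at about 28 mm height, which clears the arm, rails and bridge. I'll start from behind the pin.

Call:
play_rows:
  plan: "0 183 -131 0 -1.3;0 183 -131 0 -1.3;0 183 -131 0 -1.3;0 183 -131 0 -1.3;0 183 -131 0 -1.3;0 183 -131 0 -1.3;0 183 -131 0 -1.3;0 183 -131 0 -1.3;0 183 -131 0 -1.3;0 183 -131 0 -1.3;0 183 -131 0 -1.3;0 183 -131 0 -1.3"

```text
t: 15.62
ee_pos: [421.6, -237.1, 196.5]
eef_rot: [0.161, 0.987, 0.0, -0.0]
wrist_force: [-0.5, -0.3, -0.0]
width: 0.7
```

Call:
play_rows:
  plan: "0 0 0 40 0;0 0 0 80 0;0 0 0 120 0;0 0 0 155 0;0 0 0 165 0;0 0 0 165 0;0 0 0 165 0"

```text
t: 16.2
ee_pos: [422.2, -238.9, 32.3]
eef_rot: [0.163, 0.987, -0.0, 0.0]
wrist_force: [0.3, 0.4, 0.6]
width: 0.7
```

```bash
python3 car.py c12; python3 shot.py w12;python3 - <<'E'
from h import *
im,d=get_image('scene')
c=im[100:280,190:390];cv2.imwrite('pics/s12.png',cv2.resize(c,None,fx=3.3,fy=3.3,interpolation=cv2.INTER_CUBIC)[:,:,::-1])
E
```

```text
16.25 [ 423.  -239.7   33.3] tool in viewer -133.1 -131.6 yaw 1.301 [ 0.2 -0.7  0.2]
16.25 [ 423.  -239.7   33.3] x [-0.947  0.322 -0.002] y [ 0.322  0.947 -0.001] F [ 0.2 -0.7  0.2] 0.655975067690838
```

View pics/w12.png

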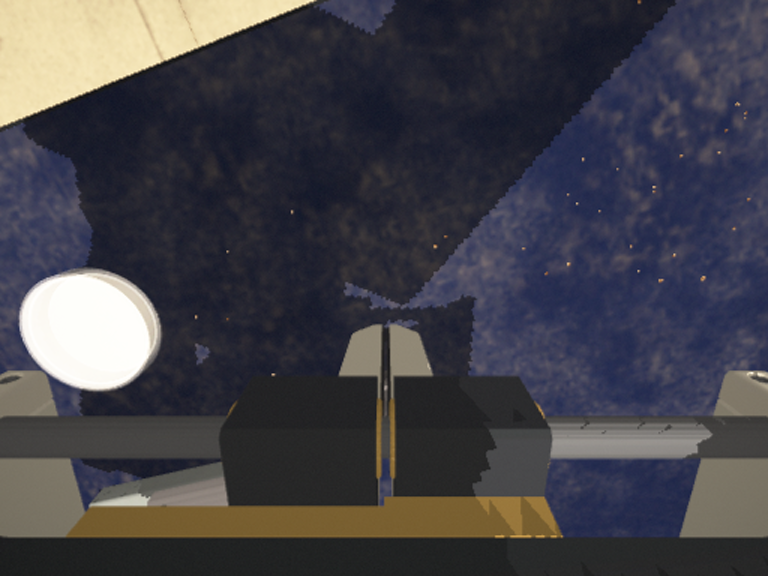

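View pics/s12.png

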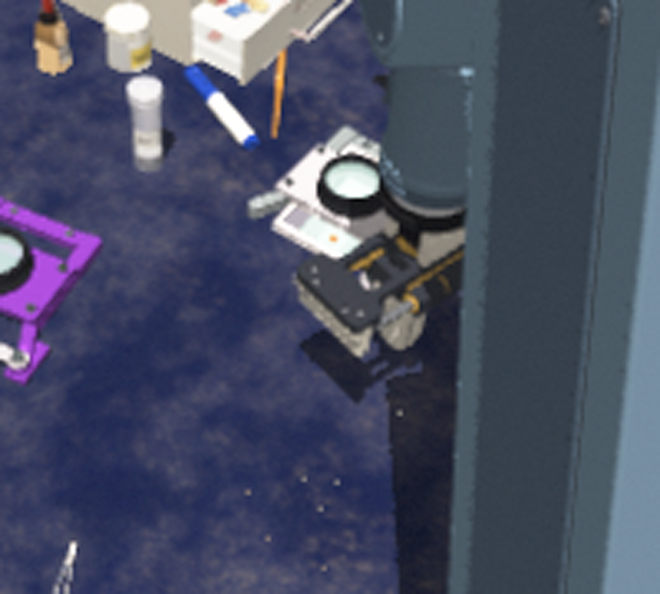

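```bash
cat > tab.py <<'E'
import numpy as np
P0=np.array([-133.1,-131.6]);f0=1.301;q0=1.98
h=np.array([np.cos(f0),np.sin(f0)]);ty=np.array([-np.sin(f0),np.cos(f0)])
for q in np.arange(q0,-.16,-.1):
    phi=max(.3,.3+q/q0); pin=np.array([-72.9-52*np.sin(q),-69.3+52*np.cos(q)])
    T=pin-14.5*np.array([np.cos(phi),np.sin(phi)]);d=T-P0
    print(round(q,2),'rel',(-d@h).round(1),(d@ty).round(1),'yaw',round(f0-phi,3),'viewer',T.round(1))
E
python3 tab.py
```

```text
1.98 rel -28.9 -0.9 yaw 0.001 viewer [-124.5 -104. ]
1.88 rel -33.2 2.9 yaw 0.052 viewer [-127.   -98.9]
1.78 rel -37.7 6.2 yaw 0.102 viewer [-129.   -93.6]
1.68 rel -42.5 9.1 yaw 0.153 viewer [-130.5  -88.2]
1.58 rel -47.6 11.5 yaw 0.203 viewer [-131.5  -82.7]
1.48 rel -52.8 13.4 yaw 0.254 viewer [-131.9  -77.1]
1.38 rel -58.2 14.8 yaw 0.304 viewer [-131.8  -71.6]
1.28 rel -63.6 15.6 yaw 0.355 viewer [-131.2  -66.2]
1.18 rel -69.0 15.9 yaw 0.405 viewer [-130.   -60.8]
1.08 rel -74.5 15.7 yaw 0.456 viewer [-128.4  -55.6]
0.98 rel -79.8 15.0 yaw 0.506 viewer [-126.2  -50.7]
0.88 rel -85.0 13.7 yaw 0.557 viewer [-123.6  -46. ]
0.78 rel -90.1 12.0 yaw 0.607 viewer [-120.6  -41.6]
0.68 rel -94.9 9.7 yaw 0.658 viewer [-117.2  -37.6]
0.58 rel -99.4 7.1 yaw 0.708 viewer [-113.4  -33.9]
0.48 rel -103.6 4.0 yaw 0.759 viewer [-109.3  -30.7]
0.38 rel -107.5 0.5 yaw 0.809 viewer [-105.   -27.9]
0.28 rel -111.0 -3.3 yaw 0.86 viewer [-100.4  -25.5]
0.18 rel -114.0 -7.4 yaw 0.91 viewer [-95.6 -23.7]
0.08 rel -116.6 -11.7 yaw 0.961 viewer [-90.7 -22.3]
-0.02 rel -118.7 -16.4 yaw 1.001 viewer [-85.7 -21.6]
-0.12 rel -119.7 -21.4 yaw 1.001 viewer [-80.5 -22. ]
```

Call:
play_rows:
  plan: "0 0 0 6 0;0 0 0 12 0;0 -8 0 12 0;0 -16 0 12 0;0 -23 0 12 0;0 -29 -1 12 0;0 -33 3 12 0.05;0 -38 6 12 0.1;0 -43 9 12 0.15;0 -48 11 12 0.2;0 -53 13 12 0.25;0 -58 15 12 0.3"

```text
t: 17.35
ee_pos: [481.9, -243.2, 19.3]
eef_rot: [0.31, 0.951, 0.0, -0.001]
wrist_force: [-1.0, -0.5, -0.2]
width: 0.3
```

```bash
python3 car.py c13; python3 shot.py w13
```

```text
17.4 [ 483.1 -243.6   19.4] tool in viewer -132.7 -71.4 yaw 0.996 [ 0.7  1.6 -0.3]
17.4 [ 483.1 -243.6   19.4] x [-0.806  0.591 -0.   ] y [0.591 0.806 0.   ] F [ 0.7  1.6 -0.3] 0.6656565217742886
```

View pics/c13.png

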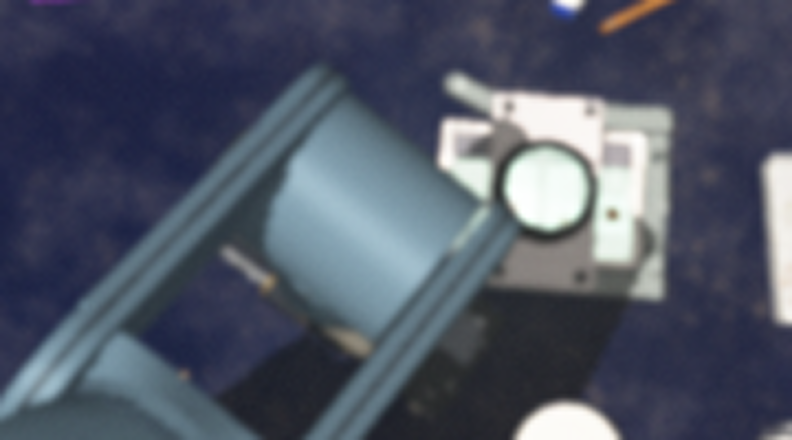

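View pics/w13.png

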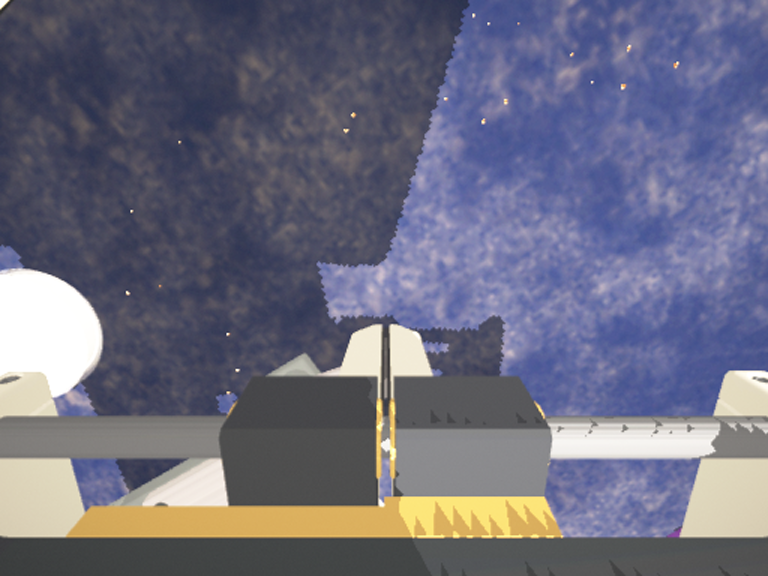

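The pin is hidden and the force reads about 1.7 N. I'll check quickly whether the pin is really moving along before I continue.

```bash
python3 - <<'E'
from h import *
im,d=get_image('scene')
c=im[110:230,250:390];cv2.imwrite('pics/s13.png',cv2.resize(c,None,fx=5,fy=5,interpolation=cv2.INTER_CUBIC)[:,:,::-1])
s=dict(np.load('pics/w13.npz'));K,p,A=cam('wrist',s)
O=np.array([546.7,-380.3]);e=np.array([-.058,-.998]);n=np.array([.998,-.058])
for u,v in [(308,362),(300,372),(330,372),(200,470),(388,420),(388,450)]:
    u=int(u/1.5);v=int(v/1.5);q=p+A@(np.linalg.inv(K)@[u,v,1])*s['d'][v,u];print(u,v,((q[:2]-O)@e).round(1),((q[:2]-O)@n).round(1),q[2].round(1))
E
sed -i 's/^P0=.*/P0=np.array([-132.7,-71.4]);f0=.996;q0=1.98/' tab.py; python3 tab.py
```

```text
205 241 -84.9 -76.0 5.2
200 248 -81.3 -75.5 11.9
220 248 -98.1 -70.6 20.5
133 313 -8.2 -61.6 22.8
258 280 -148.7 -98.3 126.6
258 300 -146.5 -94.9 130.2
1.98 rel 22.9 -24.6 yaw -0.304 viewer [-124.5 -104. ]
1.88 rel 20.0 -19.7 yaw -0.253 viewer [-127.   -98.9]
1.78 rel 16.6 -15.2 yaw -0.203 viewer [-129.   -93.6]
1.68 rel 12.9 -10.9 yaw -0.152 viewer [-130.5  -88.2]
1.58 rel 8.8 -7.1 yaw -0.102 viewer [-131.5  -82.7]
1.48 rel 4.4 -3.8 yaw -0.051 viewer [-131.9  -77.1]
1.38 rel -0.3 -0.8 yaw -0.001 viewer [-131.8  -71.6]
1.28 rel -5.2 1.6 yaw 0.05 viewer [-131.2  -66.2]
1.18 rel -10.3 3.5 yaw 0.1 viewer [-130.   -60.8]
1.08 rel -15.6 4.9 yaw 0.151 viewer [-128.4  -55.6]
0.98 rel -20.9 5.8 yaw 0.201 viewer [-126.2  -50.7]
0.88 rel -26.2 6.2 yaw 0.252 viewer [-123.6  -46. ]
0.78 rel -31.6 6.1 yaw 0.302 viewer [-120.6  -41.6]
0.68 rel -36.8 5.4 yaw 0.353 viewer [-117.2  -37.6]
0.58 rel -41.9 4.2 yaw 0.403 viewer [-113.4  -33.9]
0.48 rel -46.9 2.5 yaw 0.454 viewer [-109.3  -30.7]
0.38 rel -51.6 0.4 yaw 0.504 viewer [-105.   -27.9]
0.28 rel -56.1 -2.2 yaw 0.555 viewer [-100.4  -25.5]
0.18 rel -60.2 -5.2 yaw 0.605 viewer [-95.6 -23.7]
0.08 rel -64.0 -8.5 yaw 0.656 viewer [-90.7 -22.3]
-0.02 rel -67.3 -12.4 yaw 0.696 viewer [-85.7 -21.6]
-0.12 rel -69.9 -16.9 yaw 0.696 viewer [-80.5 -22. ]
```

View pics/s13.png

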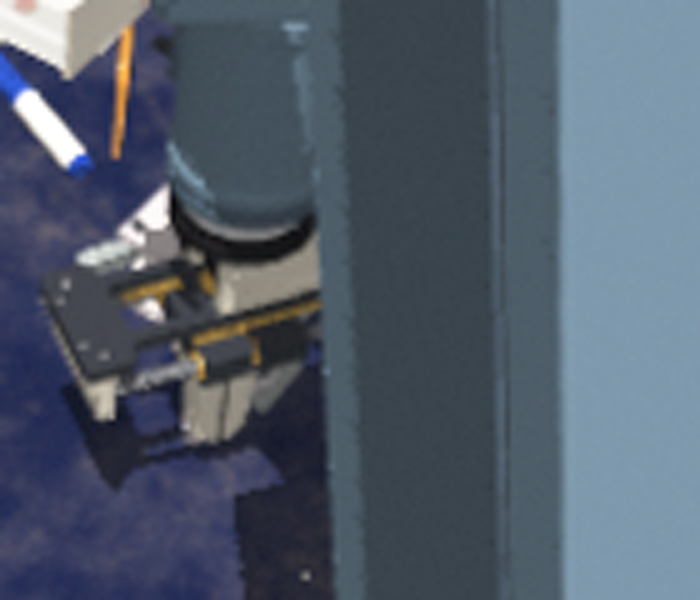

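A point at viewer (-98,-70.6), z=20.5 lies on the keeper arm at about q≈1.4, so the keeper is following. I'll continue round the arc.

Call:
play_rows:
  plan: "0 -5 2 0 0.05;0 -10 3 0 0.1;0 -16 5 0 0.15;0 -21 6 0 0.2;0 -26 6 0 0.25;0 -32 6 0 0.3;0 -37 5 0 0.35;0 -42 4 0 0.4;0 -47 2 0 0.45;0 -52 0 0 0.5;0 -56 -2 0 0.55;0 -60 -5 0 0.6"

```text
t: 18.5
ee_pos: [527.1, -283.0, 19.4]
eef_rot: [0.576, 0.817, 0.0, -0.0]
wrist_force: [0.1, 0.7, 0.9]
width: 0.7
```

```bash
python3 car.py c14; python3 shot.py w14
```

```text
18.55 [ 527.5 -284.1   19.5] tool in viewer -94.9 -24.8 yaw 0.397 [-0.1 -1.1  0. ]
18.55 [ 527.5 -284.1   19.5] x [-0.332  0.943 -0.001] y [0.943 0.333 0.   ] F [-0.1 -1.1  0. ] 0.4154338080880434
```

View pics/w14.png

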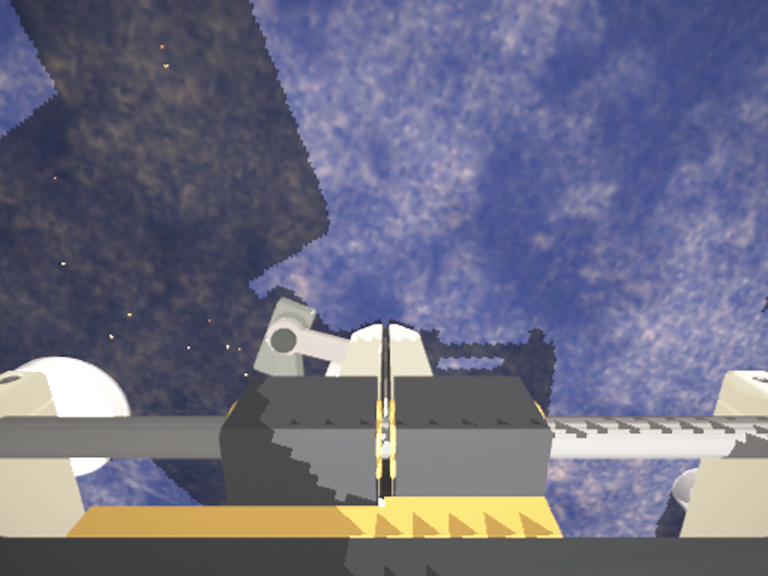

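View pics/c14.png

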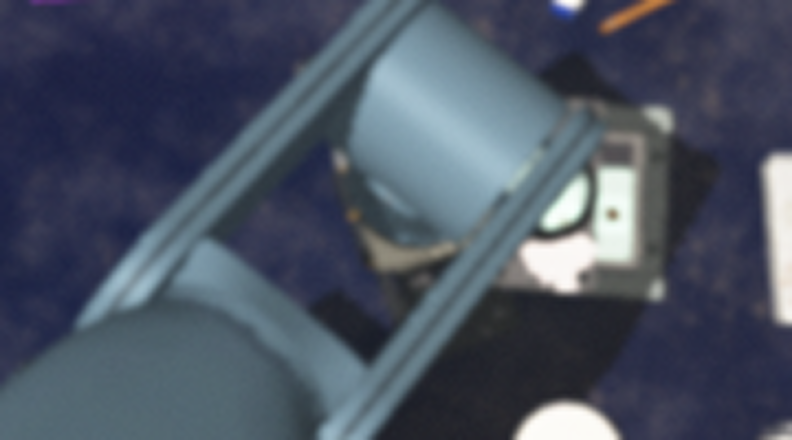

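The wrist view shows the keeper arm reaching from its pivot at (284,340) across behind the fingertips. Now the last few millimetres to the stop, watching the force.

Call:
play_rows:
  plan: "0 -3 -1 0 0.03;0 -5 -2 0 0.05;0 -7 -2 0 0.07;0 -8 -2 0 0.1;0 -8 -2 0 0.1"

```text
t: 19.02
ee_pos: [527.6, -290.8, 19.4]
eef_rot: [0.616, 0.787, 0.0, -0.001]
wrist_force: [-1.0, 1.1, 0.2]
width: 0.5
```

Call:
play_rows:
  plan: "0 -1 0 0 0;0 -2 0 0 0;0 -3 -1 0 0;0 -3 -1 0 0"

```text
t: 19.35
ee_pos: [527.5, -291.2, 19.4]
eef_rot: [0.616, 0.788, 0.002, -0.002]
wrist_force: [1.4, 9.3, 5.0]
width: 0.5
```

Call:
play_rows:
  plan: "0 -1 0 0 0;0 -2 0 0 0;0 -2 0 0 0"

```text
t: 19.6
ee_pos: [527.6, -291.4, 19.3]
eef_rot: [0.616, 0.788, 0.002, -0.003]
wrist_force: [-0.7, 14.5, 7.7]
width: 0.7
```

Call:
play_rows:
  plan: "0 8 0 0 0;0 20 0 0 0;0 30 0 0 0;0 30 0 -30 0;0 30 0 -70 0;0 30 0 -110 0;0 30 0 -150 0;0 0 0 -180 0;0 -40 0 -185 0;0 -80 0 -185 0;0 -110 0 -185 0;0 -110 0 -185 0"

```text
t: 20.6
ee_pos: [554.5, -408.7, 203.6]
eef_rot: [0.618, 0.787, -0.001, 0.001]
wrist_force: [-0.8, 0.6, -1.0]
width: 0.7
```

```bash
python3 shot.py w15; python3 - <<'E'
from h import *
s=dict(np.load('pics/w15.npz'));im=s['im']
cv2.imwrite('pics/w15c.png',cv2.resize(im[0:220,150:400],None,fx=3,fy=2.7,interpolation=cv2.INTER_CUBIC)[:,:,::-1])
E
```

```text
20.6 [ 554.5 -408.7  203.6] x [-0.237  0.971 -0.003] y [ 0.971  0.237 -0.   ] F [-0.8  0.6 -1. ] 0.6987753413114715
```

View pics/w15.png

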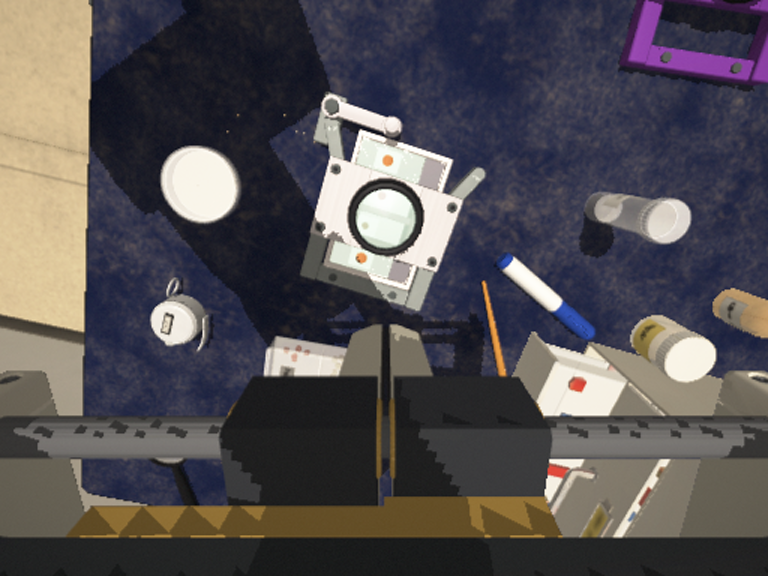

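The keeper lies across behind the carrier: pivot at (333,106), pin at (394,126). I'll do a final numeric check.

```bash
python3 - <<'E'
from h import *
s=dict(np.load('pics/w15.npz'));C=cam('wrist',s)
O=np.array([546.7,-380.3]);e=np.array([-.058,-.998]);n=np.array([.998,-.058])
def f(uv,z):
    p=cast(C,np.array([uv])/1.5,z)[0,:2]-O;return np.array([p@e,p@n])
a=f((394.5,125),42);b=f((333,105),26);print('pin',a.round(1),'pivot',b.round(1),'q',np.arctan2(-(a-b)[0],(a-b)[1]).round(3))
print('rear corners',f((357,130),12).round(1),f((452,160),12).round(1))
print('front corners',f((325,264),12).round(1),f((408,289),12).round(1))
print('bridge front',f((327,156),24).round(1),f((463,197),24).round(1))
E
```

```text
pin [-73.4 -15.1] pivot [-74.4 -67.6] q -0.019
rear corners [-62.3 -44.8] [-63.   41.9]
front corners [ 61.7 -41.2] [62.4 42. ]
bridge front [-34.4 -62.6] [-36.1  59.8]
```

View pics/w15c.png

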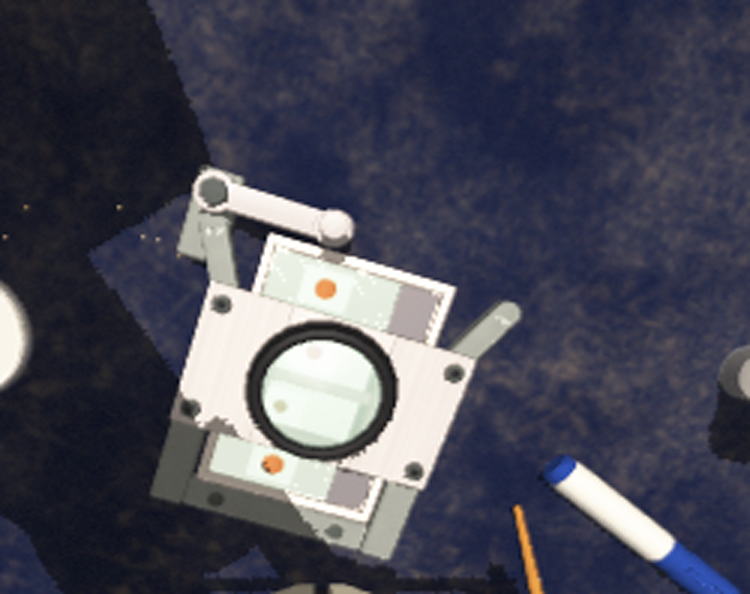

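The keeper reads q ≈ -0.02, which is shut within measurement noise. The carrier is home and flat, and the robot touches nothing. I'm handing in.

```bash
python3 -c "
from plant import *
print(finish_job())"
```

```text
the job is handed in; nothing more can be done
None
```

I pushed the carrier flat along the table, between the rails and under the bridge, until it was home against the end stop. Then I pushed the keeper's finger post round to its hard stop and handed the job in at about 21 s. No verdict is reported.

**Last checks:**
- **Carrier:** at the stop it took about 13 N without moving further. Afterwards its rear edge measured about x = -63 mm (nominal -64). It was centred to about 1 mm and square to about 0.01 rad.
- **Keeper:** it stopped firmly at about 15 N. The last picture gives q ≈ -0.02 rad, which is shut within measurement noise.
- **Surroundings:** I saw nothing disturbed in the last picture, and the robot was clear of everything.

**What disagreed:**
- **Fingertip height:** `tip_extent` says the tips are 19 mm ahead of the TCP, but depth readings and feel put them about 8 mm behind it. Because of this the first push passed over the carrier without touching it. I redid it with the height found from the depth readings.
- **Pivot position:** the pivot measured 2 to 3 mm off its nominal place, roughly the stated calibration error.

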